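Put the stain-treatment kit back in its tray

ROBOT

A 6-joint arm with a two-finger parallel gripper is mounted at the origin on the work surface. World frame = base frame: x ahead of the robot, y to its left, z up, the work surface at z = 0. Lengths are in m, angles in rad, forces in N, time in s.
With the tool pointing down it reaches from about 0.425 to 0.95 m from the base axis. Payload 3.5 kg.
Tool frame: the origin (TCP) lies on the centre line of the jaws, within the pads' length; the fingertips stand 8 mm ahead of it and the grasp point (between the pads) lies 11 mm behind it; z points along the fingers, y is the line along which they close (so a half turn about z gives the same grasp; the last joint's range is limited). The gripper opens to 85 mm and grips with 20 to 120 N. Pads are 22 mm wide; open, the fingers measure 114 mm over their backs; the gripper's body (76 mm by 85 mm) begins 54 mm behind the grasp point. The pads swing forward as they close: fully open they stand 13 mm farther back than shut.
Start: joints at [-1.452, 0.286, 1.577, -0, 1.279, -0.15], TCP at [0.179, -0.651, 0.239] pointing down, gripper open.
Joint ranges: [-2.77, 2.77], [-0.9, 2.22], [0.21, 2.48], [-1.53, 4.67], [0.24, 2.81], [-2.84, 2.84]. Speed limits (rad/s): [2.79, 2.79, 3.14, 3.14, 3.14, 3.14].

INTERFACE

Orientations are given as a unit quaternion [x, y, z, w].
In Python, from plant import ctrl gives the robot as it stands. The module is installed in compiled form; this text tells all that it offers.
- The arm moves only by the tool send_rows, never from a script. Its argument "steps" is a list of rows, each a list of 5 numbers: the shift along the tool's x, y, z in m, then the turn about the tool's z in degrees, then the opening, from -1 (shut) to 1 (fully open). A call has 1 to 12 rows; each row is the pose to reach, as a shift and turn from the pose commanded when the call began, along the tool's axes at that moment; what a row does not reach only later rows make up. A row lasts 1/10 s, in which the tool goes at most 50 mm and 8.59 degrees, less where a joint would pass 70% of its speed; a pose out of reach is approached as far as the arm can. A call with a gripper value outside its range is refused whole. The fingers move at their own pace and stop on an object; "squeeze" is the grip in N (left out, the last holds). Time passes only in rows, so rows that repeat a pose let the fingers close. It gives the time, the measured TCP pose, the force, the opening and the grip force at its end, in the units of the state.
- ctrl.get_state(): the state, without advancing time (a new reading comes with each control period).
- ctrl.read_camera(name): name is "scene" or "top" or "wrist"; returns the picture (400x640x3 uint8, red, green, blue); there is no depth.
- ctrl.calibration(name): a dict with "intrinsics" (3x3 intrinsics, pixels), "extrinsics" (4x4, takes a point from world to camera coordinates); the wrist camera has in their place "tool_from_camera" (4x4, takes a point from camera to tool coordinates, whose origin is the TCP and whose axes are the flange's). Camera axes: x right, y up, looking along -z (the intrinsics and any distortion apply to the point x, -y, -z); pixel columns grow to the right and rows downward; lengths in m; the calibration is good to about 2 mm. The wrist camera is an equidistant fisheye: a pixel r from the principal point sees the ray r / f radians off the axis. A picture is of the moment at which its call begins: read the wrist's pose just before it. calibration takes no time and is no camera call.
- ctrl.sign_off(): hands the job in; it is judged then, once.
The state is a dict: "time": time; "qpos": joint angles; "dq": joint speeds; "joint_efforts": joint torques, N m; "eef_pos": TCP position; "tcp_rot": TCP orientation; "contact_force": force on the tool from outside, world axes, zero at the start; "wrist_torque": the same for the moment, N m; "opening": opening from 0.0 (shut) to 1.0 (fully open); "finger_force": force on a finger pad.
Only numpy, scipy, OpenCV 4.12 (cv2) and the standard library are available. Lean on these libraries where they do the work, as an engineer would, in place of code of your own. Each camera call takes 0.05 s, during which the arm holds its last target. There are 200 camera calls.

TASK

Put the stain-treatment kit back in its tray, each thing into its own holder: the short bottle stands in the round pot, the wooden scrub brush goes bristles down in the oblong trough, the dosing cup stands mouth up in the square pot, and the bar of soap lies flat in the middle of the soap dish, lengthwise between its two end lips. Leave the tall bottle and the long-handled clothes brush where they are; they do not belong to the kit.

Things in the scene. Friction and masses are not known exactly. Their poses are not given: they have to be found in the camera images.
- short_bottle_mid (a point): the short bottle: a white round squeeze bottle, 46 mm across and 130 mm high, standing upright; straight-sided from its foot up to 94 mm, then a shoulder and a narrow grey flip cap. The point is on its axis half-way up, 65 mm above its foot; z points up the axis.
- scrub_brush_mid (a point): the scrub brush: a wooden block 104 x 48 mm and 18 mm thick on 22 mm of stiff pale bristles (bristles down), with an arched handle above it like that of an iron: a wooden bar 96 mm long (along x), 24 mm wide (y) and 16 mm thick, 62 to 78 mm above the foot, on two posts at its ends. The point is at the centre of the brush half-way up, 39 mm above the foot and 31 mm below the middle of the handle bar; x runs along its length, y across, z up.
- dosing_cup_mid (a point): the dosing cup: a pale grey-blue open plastic cup without a handle, 80 mm high, 50 mm across at the foot and 56 mm at the rim, wall 2.5 mm, standing mouth up. The point is on its axis half-way up, 40 mm above its foot; z points up the axis.
- soap_mid (a point): the bar of laundry soap: a tan block 86 mm long (x), 52 mm wide (y) and 40 mm high with rounded edges, lying flat. The point is at its centre, 20 mm above its underside; z up.
- round_pot: the round pot: a round white open pot for the short bottle, 60 mm high, inner width 60 mm at its floor and 66 mm at its rim, floor 4 mm thick. Origin at the centre of its underside, which lies 4 mm above the worktop; z up. One of four white holders, in any order, in a row 112 mm apart, all fixed in a long grey tray (480 x 152 mm, rim 22 mm above the worktop) beyond the loose things.
- trough: the oblong trough: a white open box 132 mm long (x), 74 mm wide (y) and 40 mm high, walls 3 mm, floor 3 mm, for the scrub brush lengthwise. Origin at the centre of its underside, which lies 4 mm above the worktop; x along its length, z up. Another holder in the same tray.
- square_pot: the square pot: a white open box 80 x 80 mm and 40 mm high, walls 3 mm, floor 3 mm, for the dosing cup. Origin at the centre of its underside, which lies 4 mm above the worktop; x and y along its sides, z up. Another holder in the same tray.
- soap_dish: the soap dish: a low white slatted dish 112 mm long (x) and 78 mm wide (y); the soap lies on slats whose tops are 8 mm above the origin, between two end lips (104 mm apart along x, 18 mm high); its long sides have no lip. Origin at the centre of its underside, which lies 4 mm above the worktop; z up. Another holder in the same tray.
- tall_bottle_mid (a point): the tall bottle, to be left alone: the same white squeeze bottle in a bigger size, 60 mm across and 200 mm high, standing among the kit. The point is on its axis half-way up, 100 mm above its foot.
- clothes_brush_mid (a point): the clothes brush, to be left alone: a long flat wooden brush lying bristles down at one side, head 112 x 50 mm and 34 mm high with a straight flat handle out to 145 mm from the head's centre along x. The point is at the centre of the head, 17 mm above the worktop.
Not all that is in view belongs to the job. There is more than one size of the part that bears soap_mid; the job needs the middle-sized. Leave any pink look-alike of the part that bears scrub_brush_mid alone.

How it is judged:
By the outcome, as a careful person would: the job done as asked, in the order asked, and still so for the second after the job is handed in, with the robot touching nothing.
It also fails if it takes over 112 s, if anything falls off the work surface, if the arm or the gripper's body presses on something with over 40 N, if the wrist force passes 120 N, or if a joint passes its speed limit or range.

## Working session

There is one attempt and no reset: what is moved stays moved. The work goes in short steps, Python scripts to look and compute and a tool call to move; the robot and the scene stay as the last step left them, time stands still between calls to the robot, and variables do not carry over. Pictures are saved under pics/ and viewed, at most 14 in all, crops included, and the job is handed in when it is done.

Besides the shell and the picture viewer there is one more tool, called as name([rows], argument=value, ...), one row to a line, values as JSON. send_rows: Moves the arm, as the interface text tells. Its arguments: {"type":"object","properties":{"steps":{"type":"array","items":{"type":"array","items":{"type":"number"}}},"squeeze":{"type":"number"}},"required":["steps"]}

```bash
mkdir -p pics; cat > h.py <<'E'
import numpy as np,cv2
from plant import ctrl
def snap(n,f):
    im=ctrl.read_camera(n); cv2.imwrite('pics/'+f,im[:,:,::-1]); return im
def ray(n,u,v):
    c=ctrl.calibration(n);K=np.array(c['intrinsics'])
    E=np.array(c['extrinsics']);R=E[:3,:3];t=E[:3,3]
    d=np.linalg.inv(K)@[u,v,1];d=np.array([d[0],-d[1],-d[2]])
    return -R.T@t,R.T@d
def px(n,u,v,z):
    o,d=ray(n,u,v);return (o+d*(z-o[2])/d[2])[:2]
def proj(n,p):
    c=ctrl.calibration(n);K=np.array(c['intrinsics']);E=np.array(c['extrinsics'])
    q=E[:3,:3]@p+E[:3,3];q=K@[q[0],-q[1],-q[2]];return q[:2]/q[2]
E
python3 - <<'E'
from h import *
for n in('scene','top'):
    snap(n,n+'0.png');c=ctrl.calibration(n);print(n,{k:np.round(np.array(v),4).tolist() for k,v in c.items()})
c=ctrl.calibration('wrist');print({k:np.round(np.array(v),4).tolist() for k,v in c.items()})
print(ctrl.get_state())
E
```

```text
scene {'intrinsics': [[373.0731, 0.0, 317.3089], [0.0, 373.0731, 199.8326], [0.0, 0.0, 1.0]], 'extrinsics': [[-0.5298, 0.8481, -0.0037, 0.3008], [-0.5303, -0.3279, 0.7819, 0.216], [0.6619, 0.4162, 0.6234, -1.3432], [0.0, 0.0, 0.0, 1.0]]}
top {'intrinsics': [[426.0637, 0.0, 316.4811], [0.0, 426.0637, 198.5771], [0.0, 0.0, 1.0]], 'extrinsics': [[0.0053, -0.9998, -0.0166, 0.0167], [0.9841, 0.0023, 0.1777, -0.5322], [-0.1776, -0.0172, 0.9839, -1.0512], [0.0, 0.0, 0.0, 1.0]]}
{'intrinsics': [[309.7069, 0.0, 316.1844], [0.0, 309.7069, 198.9757], [0.0, 0.0, 1.0]], 'tool_from_camera': [[-0.0004, 0.947, 0.3212, 0.0822], [1.0, 0.0006, -0.0003, -0.0004], [-0.0004, 0.3212, -0.947, -0.1347], [0.0, 0.0, 0.0, 1.0]]}
{'time': 0.1, 'qpos': array([-1.45200625e+00,  2.87106388e-01,  1.57801370e+00,  7.31187529e-06,
        1.27857750e+00, -1.49983666e-01]), 'dq': array([ 0.00152611, -0.00090333, -0.00312944,  0.00118278,  0.00199895,
       -0.00063503]), 'joint_efforts': array([ 1.25680985e-03, -4.07294333e+01, -2.93697453e+01, -1.01375490e-04,
        3.44525622e-03,  2.26681829e-05]), 'eef_pos': array([ 0.1792191 , -0.65018842,  0.23807507]), 'tcp_rot': array([ 9.90983259e-01,  1.33981613e-01,  1.99138391e-05, -1.05228293e-03]), 'contact_force': array([-0.21580572, -0.17141998,  0.13225005]), 'wrist_torque': array([ 0.05698393,  0.05092128, -0.0580164 ]), 'finger_force': 0.0, 'opening': 0.9976923313636236}
```

View pics/top0.png

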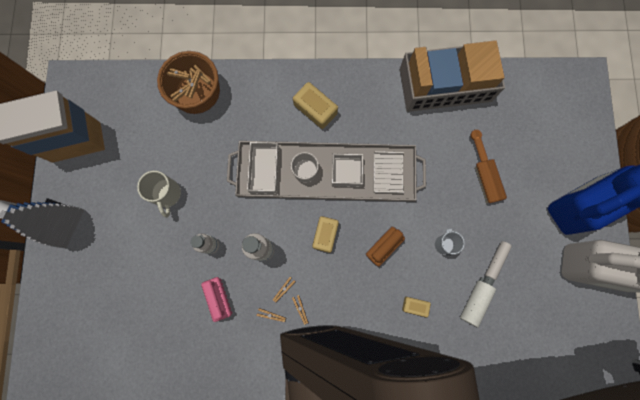

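View pics/scene0.png

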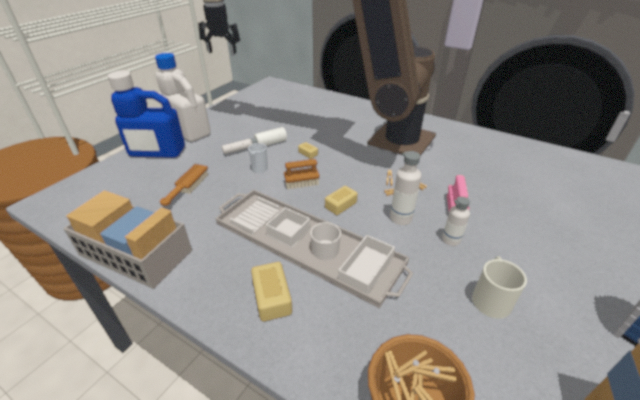

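Top view, candidates:
- **Soap:** large (315,104), middle (326,235), small (417,307). I'll take the middle one.
- **Short bottle:** (203,243), against the tall one at (257,248).
- **Scrub brush:** brown (385,246), against the pink one (216,299) and the clothes brush (488,170).
- **Cup:** (452,243), against the mug (157,187).
- **Holders from the left:** trough, round pot, square pot, dish.

I'll check these in one close crop.

```bash
python3 - <<'E'
from h import *
im=cv2.imread('pics/top0.png')[130:325,180:480]
cv2.imwrite('pics/c1.png',cv2.resize(im,(800,520),interpolation=cv2.INTER_CUBIC))
E
```

```text
(no output)
```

View pics/c1.png

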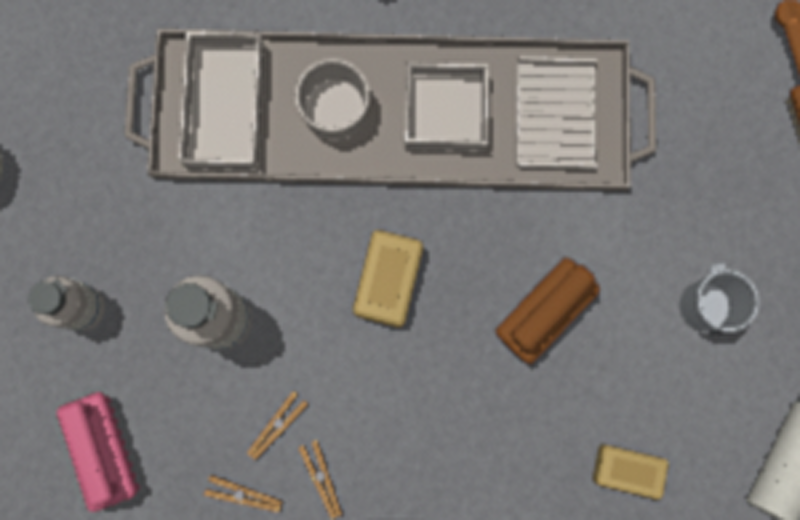

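```bash
python3 - <<'E'
from h import *
def P(l,z): return np.array([px('top',180+x*.375,130+y*.375,z) for x,y in l])
for n,l,z in [('soap',[(375,231),(423,241),(404,327),(355,313)],.04),('brushbar',[(568,265),(530,348)],.078),('brushblk',[(498,333),(531,363),(598,295),(566,260)],.04),
('cup',[(698,299),(758,299)],.08),('bot',[(47,298)],.13),('tallcap',[(190,303)],.2),('trough',[(185,33),(262,38),(258,168),(182,163)],.044),('round',[(297,96),(370,96)],.064),
('sq',[(408,65),(489,65),(488,147),(406,144)],.044),('dish',[(518,59),(597,59),(596,168),(516,166)],.022),('tray',[(158,32),(629,44),(630,188),(150,176)],.022),('small',[(601,445),(668,457),(662,498),(596,487)],.035)]:
    p=P(l,z);q=np.roll(p,-1,0)-p
    print(n,'c',p.mean(0).round(4),'len',np.linalg.norm(q,axis=1).round(3),'ang',np.degrees(np.arctan2(q[:,1],q[:,0])).round(1))
E
```

```text
soap c [ 0.4411 -0.0059] len [0.047 0.085 0.049 0.081] ang [-101.7  167.4   74.4  -13.4]
brushbar c [ 0.4118 -0.1527] len [0.085 0.085] ang [154.3 -25.7]
brushblk c [ 0.4085 -0.1574] len [0.042 0.092 0.045 0.096] ang [-132.4  -45.3   41.5  136.5]
cup c [ 0.4189 -0.3162] len [0.055 0.055] ang [-89.8  90.2]
bot c [0.4135 0.2963] len [0.] ang [0.]
tallcap c [0.4045 0.1578] len [0.] ang [0.]
trough c [0.6157 0.1595] len [0.077 0.132 0.075 0.132] ang [-93.8 179.5  86.3   0.6]
round c [0.6145 0.0484] len [0.071 0.071] ang [-89.9  90.1]
sq c [ 0.6107 -0.063 ] len [0.08  0.083 0.08  0.08 ] ang [-90.  178.5  88.   -1.5]
dish c [ 0.6086 -0.173 ] len [0.079 0.112 0.079 0.11 ] ang [-90.  177.7  88.7  -2.1]
tray c [ 0.6119 -0.0072] len [0.477 0.148 0.475 0.149] ang [-91.5 178.3  88.7  -0.9]
small c [ 0.2614 -0.2322] len [0.063 0.038 0.061 0.039] ang [-99.7 169.2  81.1  -8.7]
```

```bash
cat >> h.py <<'E'
from scipy.spatial.transform import Rotation as Ro
def st():
    s=ctrl.get_state();R=Ro.from_quat(s['tcp_rot']).as_matrix();return s,R,np.array(s['eef_pos'])
def go(*w):
    s,R,p=st();yaw=np.degrees(np.arctan2(R[1,0],R[0,0]))
    print('t',round(s['time'],2),'at',p.round(4),'yaw',round(yaw,1),'open',round(s['opening'],3),'ff',round(s['finger_force'],1))
    for x,y,z,a in w:
        d=R.T@(np.array([x,y,z])-p);t=(yaw-a+180)%360-180
        print('  to',(x,y,z,a),'shift mm',(d*1000).round(1),'turn',round(t,1))
def wlook(f):
    s,R,p=st();im=snap('wrist',f);np.savez('pics/'+f+'.npz',R=R,p=p)
def wpx(f,u,v,z):
    d=np.load('pics/'+f+'.npz');c=ctrl.calibration('wrist');K=np.array(c['intrinsics']);T=np.array(c['tool_from_camera'])
    a,b=(u-K[0,2])/K[0,0],(v-K[1,2])/K[1,1];r=np.hypot(a,b);k=np.sin(r)/r
    q=np.array([a*k,-b*k,-np.cos(r)])
    o=d['R']@T[:3,3]+d['p'];q=d['R']@T[:3,:3]@q
    return (o+q*(z-o[2])/q[2])[:2]
E
python3 -c "
from h import *
go((.5,-.35,.32,0),(.58,.1,.32,0),(.4135,.2963,.25,0))"
```

```text
t 0.1 at [ 0.1792 -0.6502  0.2381] yaw 15.4 open 0.998 ff 0.0
  to (0.5, -0.35, 0.32, 0) shift mm [ 389.  -204.4  -81.4] turn 15.4
  to (0.58, 0.1, 0.32, 0) shift mm [ 585.6 -617.   -80.5] turn 15.4
  to (0.4135, 0.2963, 0.25, 0) shift mm [ 477.2 -850.3  -10. ] turn 15.4
```

send_rows([
  [40,-20,-80,8,1],
  [389,-204,-81,15,1],
])

```text
time: 0.3
eef_pos: [0.232, -0.6033, 0.2958]
tcp_rot: [1.0, -0.001, 0.0, 0.003]
contact_force: [1.0, -0.5, 0.6]
opening: 1.0
finger_force: 0.0
```

I sent that in mm, but the interface takes metres. The per-row cap limited the move and did no harm. I'll use metres from here.

```bash
python3 -c "
from h import *
go((.5,-.35,.32,0),(.58,.1,.32,0),(.4135,.2963,.25,0))"
```

```text
t 0.3 at [ 0.232  -0.6033  0.2958] yaw -0.2 open 1.0 ff 0.0
  to (0.5, -0.35, 0.32, 0) shift mm [ 267.3 -253.9  -25.6] turn -0.2
  to (0.58, 0.1, 0.32, 0) shift mm [ 346.1 -704.1  -28.4] turn -0.2
  to (0.4135, 0.2963, 0.25, 0) shift mm [ 179.  -900.4   40.3] turn -0.2
```

send_rows([
  [0.267,-0.254,-0.025,0,1],
  [0.267,-0.254,-0.025,0,1],
  [0.267,-0.254,-0.025,0,1],
  [0.267,-0.254,-0.025,0,1],
  [0.267,-0.254,-0.025,0,1],
  [0.267,-0.254,-0.025,0,1],
  [0.267,-0.254,-0.025,0,1],
  [0.346,-0.704,-0.025,0,1],
  [0.346,-0.704,-0.025,0,1],
  [0.346,-0.704,-0.025,0,1],
  [0.346,-0.704,-0.025,0,1],
  [0.346,-0.704,-0.025,0,1],
])

```text
time: 1.5
eef_pos: [0.5319, -0.1108, 0.3159]
tcp_rot: [1.0, 0.003, -0.0, -0.0]
contact_force: [1.0, 0.5, -0.3]
opening: 1.004
finger_force: 0.0
```

```bash
python3 -c "
from h import *
go((.58,.1,.32,0),(.4135,.2963,.25,0))"
```

```text
t 1.5 at [ 0.5319 -0.1108  0.3159] yaw 0.4 open 1.004 ff 0.0
  to (0.58, 0.1, 0.32, 0) shift mm [  49.5 -210.5   -4. ] turn 0.4
  to (0.4135, 0.2963, 0.25, 0) shift mm [-115.6 -407.9   66.1] turn 0.4
```

send_rows([
  [0.03,-0.22,-0.004,0.4,1],
  [0.03,-0.22,-0.004,0.4,1],
  [0.03,-0.22,-0.004,0.4,1],
  [0.03,-0.22,-0.004,0.4,1],
  [0.03,-0.22,-0.004,0.4,1],
  [-0.116,-0.408,0.066,0.4,1],
  [-0.116,-0.408,0.066,0.4,1],
  [-0.116,-0.408,0.066,0.4,1],
  [-0.116,-0.408,0.066,0.4,1],
  [-0.116,-0.408,0.066,0.4,1],
  [-0.116,-0.408,0.066,0.4,1],
  [-0.116,-0.408,0.066,0.4,1],
])

```text
time: 2.7
eef_pos: [0.4124, 0.2946, 0.2498]
tcp_rot: [1.0, 0.001, -0.0, 0.0]
contact_force: [-0.1, 0.0, -0.3]
opening: 0.999
finger_force: 0.0
```

```bash
python3 -c "
from h import *
wlook('w1.png');go((.4135,.2963,.069,0))"
```

```text
t 2.75 at [0.4135 0.2941 0.2505] yaw 0.0 open 0.997 ff 0.0
  to (0.4135, 0.2963, 0.069, 0) shift mm [-1.000e-01 -2.300e+00  1.815e+02] turn 0.0
```

View pics/w1.png

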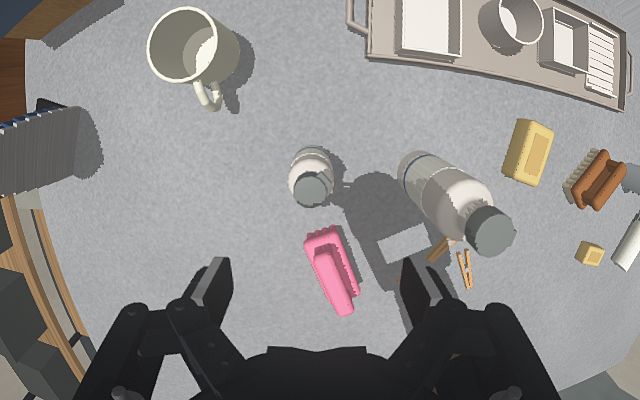

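The wrist view shows the short bottle's cap at (313,189), the tall cap at (490,231) and the pink brush at (333,270).

```bash
python3 -c "
from h import *
for q in [(313,189,.13),(490,231,.2),(333,250,.04),(427,22,.044),(513,22,.064)]: print(q,wpx('w1.png',*q))
"
```

```text
(313, 189, 0.13) [0.41721118 0.29740853]
(490, 231, 0.2) [0.40724286 0.16660965]
(333, 250, 0.04) [0.30983491 0.27314406]
(427, 22, 0.044) [0.58832898 0.17090559]
(513, 22, 0.064) [0.60410198 0.06546737]
```

send_rows([
  [0.002,-0.003,0.04,0,1],
  [0.002,-0.003,0.08,0,1],
  [0.002,-0.003,0.12,0,1],
  [0.002,-0.003,0.15,0,1],
  [0.002,-0.003,0.17,0,1],
  [0.002,-0.003,0.182,0,1],
  [0.002,-0.003,0.182,0,1],
])

```text
time: 3.45
eef_pos: [0.4156, 0.296, 0.0673]
tcp_rot: [1.0, -0.001, -0.001, 0.001]
contact_force: [-0.4, -0.4, 0.9]
opening: 1.002
finger_force: 0.0
```

send_rows([
  [0,0,0,0,0.2],
  [0,0,0,0,-0.2],
  [0,0,0,0,-0.5],
  [0,0,0,0,-0.8],
  [0,0,0,0,-0.8],
  [0,0,0,0,-0.8],
  [0,0,0,0,-0.8],
], squeeze=40)

```text
time: 4.15
eef_pos: [0.4166, 0.2981, 0.0702]
tcp_rot: [1.0, 0.0, 0.002, -0.001]
contact_force: [-1.0, 1.3, 5.9]
opening: 0.527
finger_force: 40.9
```

send_rows([
  [0,0,-0.02,0,-0.8],
  [0,0,-0.05,0,-0.8],
  [0,0,-0.1,0,-0.8],
  [0,0,-0.15,0,-0.8],
  [0,0,-0.18,0,-0.8],
  [0,0,-0.18,0,-0.8],
])

```text
time: 4.75
eef_pos: [0.4175, 0.2983, 0.2542]
tcp_rot: [1.0, 0.0, 0.005, -0.002]
contact_force: [-0.1, 0.0, -0.9]
opening: 0.533
finger_force: 41.3
```

```bash
python3 -c "
from h import *
wlook('w2.png');go((.615,.0475,.25,0))"
```

```text
t 4.8 at [0.416  0.2976 0.2505] yaw 0.0 open 0.53 ff 41.3
  to (0.615, 0.0475, 0.25, 0) shift mm [198.9 250.1   0.9] turn 0.0
```

View pics/w2.png

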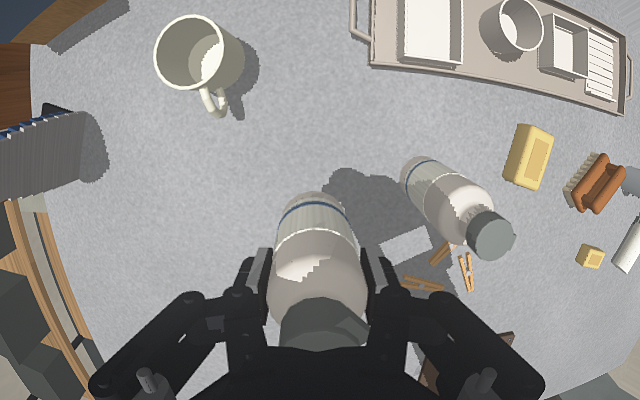

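The bottle is held upright, with its foot at (320,200). I'll carry it to the round pot, moving in x first.

send_rows([
  [0.05,0,0,0,-0.8],
  [0.1,0.0,0,0,-0.8],
  [0.14,0.03,0,0,-0.8],
  [0.17,0.07,0,0,-0.8],
  [0.199,0.11,0,0,-0.8],
  [0.199,0.15,0,0,-0.8],
  [0.199,0.19,0,0,-0.8],
  [0.199,0.22,0,0,-0.8],
  [0.199,0.24,0,0,-0.8],
  [0.199,0.25,0,0,-0.8],
  [0.199,0.25,0.05,0,-0.8],
  [0.199,0.25,0.08,0,-0.8],
])

```text
time: 6.0
eef_pos: [0.6122, 0.0474, 0.164]
tcp_rot: [1.0, -0.0, -0.003, -0.0]
contact_force: [0.5, 0.0, -2.6]
opening: 0.526
finger_force: 41.4
```

```bash
python3 -c "
from h import *
wlook('w3.png');snap('scene','s3.png');go((.615,.0475,.077,0))
a=cv2.imread('pics/w3.png')[60:320,120:520];b=cv2.imread('pics/s3.png')[120:380,180:460]
cv2.imwrite('pics/m3.png',cv2.resize(np.hstack([a,b]),(800,306)))"
```

```text
t 6.1 at [0.6091 0.0481 0.1599] yaw 0.0 open 0.53 ff 41.5
  to (0.615, 0.0475, 0.077, 0) shift mm [ 7.3  0.7 82.8] turn 0.0
```

View pics/m3.png

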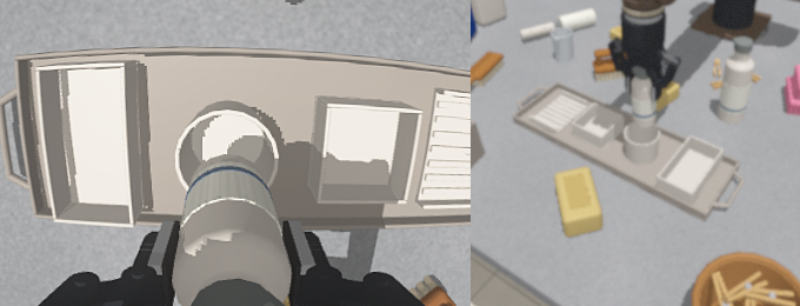

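```bash
python3 -c "
from h import *
for q in [(177,150,.064),(279,150,.064),(228,103,.064),(36,66,.044),(133,64,.044),(136,226,.044),(53,221,.044),(320,97,.044),(420,108,.044),(417,203,.044),(318,195,.044)]: print(q,wpx('w3.png',q[0]/1.176+120,q[1]/1.176+60,q[2]).round(4))
for z in (.092,): print('bottle foot sides',wpx('w3.png',190/1.176+120,190/1.176+60,z),wpx('w3.png',268/1.176+120,190/1.176+60,z))
"
```

```text
(177, 150, 0.064) [0.6239 0.084 ]
(279, 150, 0.064) [0.6239 0.015 ]
(228, 103, 0.064) [0.6558 0.0494]
(36, 66, 0.044) [0.6859 0.1958]
(133, 64, 0.044) [0.6818 0.1166]
(136, 226, 0.044) [0.5536 0.1247]
(53, 221, 0.044) [0.555  0.2009]
(320, 97, 0.044) [ 0.6576 -0.0163]
(420, 108, 0.044) [ 0.6527 -0.0991]
(417, 203, 0.044) [ 0.5717 -0.1105]
(318, 195, 0.044) [ 0.5813 -0.0203]
bottle foot sides [0.60658136 0.07279754] [0.60655547 0.02459587]
```

send_rows([
  [0.003,-0.001,0.0,0,-0.8],
  [0.003,-0.001,0.02,0,-0.8],
  [0.003,-0.001,0.04,0,-0.8],
  [0.003,-0.001,0.055,0,-0.8],
  [0.003,-0.001,0.065,0,-0.8],
  [0.003,-0.001,0.075,0,-0.8],
  [0.003,-0.001,0.08,0,-0.8],
  [0.003,-0.001,0.08,0,-0.8],
  [0.003,-0.001,0.08,0,-0.8],
])

```text
time: 7.0
eef_pos: [0.6177, 0.0482, 0.089]
tcp_rot: [1.0, 0.0, 0.0, 0.0]
contact_force: [-0.5, 1.1, -1.0]
opening: 0.53
finger_force: 41.5
```

```bash
python3 -c "
from h import *
snap('scene','s4.png');go((.615,.0475,.077,0));print(ctrl.get_state()['contact_force'],)
for i in range(4): ctrl.read_camera('top');print(st()[2].round(4))
b=cv2.imread('pics/s4.png')[150:310,220:440]
cv2.imwrite('pics/m4.png',cv2.resize(b,(660,480),interpolation=cv2.INTER_CUBIC))"
```

```text
t 7.05 at [0.6179 0.0482 0.0892] yaw -0.0 open 0.527 ff 41.5
  to (0.615, 0.0475, 0.077, 0) shift mm [-2.9  0.7 12.2] turn -0.0
[ 0.17880336  0.12694628 -2.30751825]
[0.6179 0.0482 0.0893]
[0.6178 0.0482 0.0893]
[0.6178 0.0482 0.0892]
[0.6177 0.0482 0.089 ]
```

View pics/m4.png

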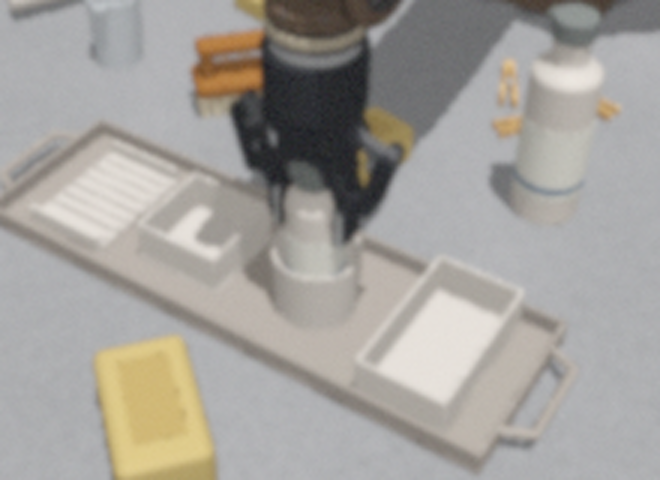

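The bottle is inside the pot at (315,270) in the crop. I'll lower it to the floor.

send_rows([
  [0,0,0.004,0,-0.8],
  [0,0,0.008,0,-0.8],
  [0,0,0.01,0,-0.8],
  [0,0,0.0115,0,-0.8],
  [0,0,0.0115,0,-0.8],
])

```text
time: 7.75
eef_pos: [0.6177, 0.0483, 0.0783]
tcp_rot: [1.0, 0.0, 0.0, 0.0]
contact_force: [-2.9, 1.4, 5.5]
opening: 0.532
finger_force: 41.8
```

send_rows([
  [0,0,0,0,0.2],
  [0,0,0,0,0.5],
  [0,0,0,0,0.8],
  [0,0,0,0,1],
  [0,0,-0.03,0,1],
  [0,0,-0.08,0,1],
  [0,0,-0.13,0,1],
  [0,0,-0.17,0,1],
  [0,0,-0.17,0,1],
  [0,0,-0.17,0,1],
])

```text
time: 8.75
eef_pos: [0.6179, 0.0482, 0.2485]
tcp_rot: [1.0, 0.0, 0.002, 0.0]
contact_force: [-0.3, -0.2, -1.3]
opening: 1.001
finger_force: 0.0
```

```bash
python3 -c "
from h import *
go((.42,-.155,.24,-44))"
```

```text
t 8.75 at [0.6179 0.0482 0.2485] yaw 0.0 open 1.001 ff 0.0
  to (0.42, -0.155, 0.24, -44) shift mm [-197.9  203.2    7.9] turn 44.0
```

send_rows([
  [-0.03,0.03,0,8,1],
  [-0.06,0.06,0,16,1],
  [-0.09,0.09,0,24,1],
  [-0.12,0.12,0,32,1],
  [-0.15,0.15,0,40,1],
  [-0.18,0.18,0,44,1],
  [-0.198,0.203,0.008,44,1],
  [-0.198,0.203,0.008,44,1],
  [-0.198,0.203,0.008,44,1],
  [-0.198,0.203,0.008,44,1],
])

```text
time: 9.75
eef_pos: [0.4194, -0.1541, 0.238]
tcp_rot: [0.927, -0.374, -0.001, -0.0]
contact_force: [-0.5, 0.8, -0.2]
opening: 1.002
finger_force: 0.0
```

```bash
python3 -c "
from h import *
wlook('w5.png');go((.41,-.155,.059,-44))
b=cv2.imread('pics/w5.png')[60:340,140:500]
cv2.imwrite('pics/c5.png',cv2.resize(b,(720,560),interpolation=cv2.INTER_CUBIC))"
```

```text
t 9.8 at [ 0.4196 -0.154   0.2383] yaw -43.9 open 1.001 ff 0.0
  to (0.41, -0.155, 0.059, -44) shift mm [ -6.    7.4 179.4] turn 0.1
```

View pics/c5.png

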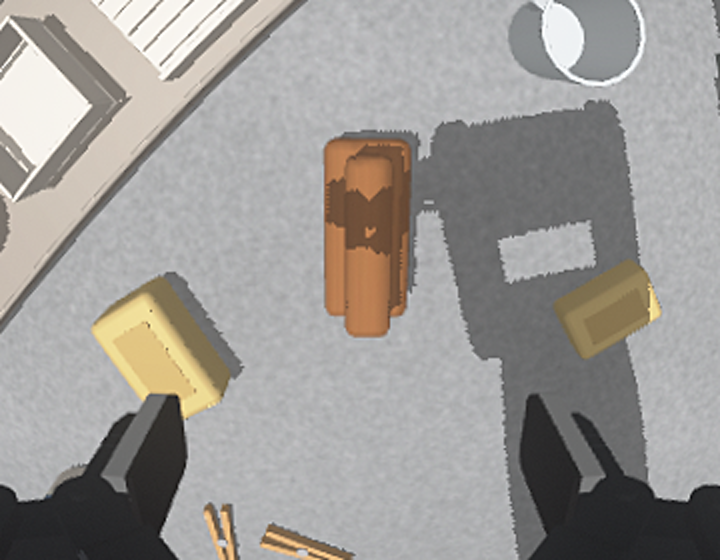

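The wrist crop shows the brown brush in line with the tool, its bar running from (370,150) to (367,337).

```bash
python3 -c "
from h import *
f=lambda x,y,z:wpx('w5.png',140+x/2,60+y/2,z)
a,b=f(370,152,.078),f(367,337,.076);c=(a+b)/2;print(a,b,c,np.linalg.norm(a-b),np.degrees(np.arctan2(*(a-b)[::-1])))
a1,b1=f(327,228,.04),f(410,228,.04);print(a1,b1,np.linalg.norm(a1-b1))
p,q=f(345,250,.074),f(391,250,.074);print((p+q)/2,np.linalg.norm(p-q))
go((c[0],c[1],.059,-44))
"
```

```text
[ 0.44596674 -0.19189577] [ 0.37687676 -0.12419851] [ 0.41142175 -0.15804714] 0.09672819903209877 -44.416651726008
[ 0.42766148 -0.14308859] [ 0.39575038 -0.17622655] 0.04600480810631003
[ 0.41045706 -0.15687256] 0.023104452547141864
t 9.8 at [ 0.4196 -0.154   0.2383] yaw -43.9 open 1.001 ff 0.0
  to (np.float64(0.4114217522930397), np.float64(-0.1580471432912678), 0.059, -44) shift mm [ -2.9   8.6 179.3] turn 0.1
```

send_rows([
  [-0.002,0.0085,0.03,0.5,1],
  [-0.003,0.0085,0.07,0.5,1],
  [-0.003,0.0085,0.11,0.5,1],
  [-0.003,0.0085,0.14,0.5,1],
  [-0.003,0.0085,0.16,0.5,1],
  [-0.003,0.0085,0.172,0.5,1],
  [-0.003,0.0085,0.178,0.5,1],
  [-0.003,0.0085,0.178,0.5,1],
  [-0.003,0.0085,0.178,0.5,1],
])

```text
time: 10.7
eef_pos: [0.4122, -0.1592, 0.062]
tcp_rot: [0.926, -0.378, 0.001, 0.0]
contact_force: [0.3, -0.2, 0.5]
opening: 1.001
finger_force: 0.0
```

send_rows([
  [0,0,0,0,0.2],
  [0,0,0,0,-0.2],
  [0,0,0,0,-0.5],
  [0,0,0,0,-0.8],
  [0,0,0,0,-1],
  [0,0,0,0,-1],
  [0,0,0,0,-1],
  [0,0,0,0,-1],
  [0,0,0,0,-1],
], squeeze=50)

```text
time: 11.6
eef_pos: [0.4116, -0.1589, 0.0613]
tcp_rot: [0.926, -0.379, 0.0, -0.0]
contact_force: [-0.8, 1.4, 3.9]
opening: 0.273
finger_force: 49.9
```

```bash
python3 -c "
from h import *
go((.6155,.1595,.2,-1.2))"
```

```text
t 11.6 at [ 0.4116 -0.1589  0.0613] yaw -44.5 open 0.273 ff 49.9
  to (0.6155, 0.1595, 0.2, -1.2) shift mm [ -77.7 -370.1 -138.6] turn -43.3
```

send_rows([
  [0,0,-0.03,0,-1],
  [0,0,-0.07,0,-1],
  [0,0,-0.12,0,-1],
  [0,0,-0.16,0,-1],
  [0,0,-0.19,0,-1],
  [-0.01,-0.04,-0.19,-6,-1],
  [-0.02,-0.085,-0.19,-14,-1],
  [-0.027,-0.13,-0.19,-22,-1],
  [-0.036,-0.175,-0.19,-30,-1],
  [-0.046,-0.22,-0.19,-37,-1],
  [-0.055,-0.265,-0.19,-43,-1],
  [-0.064,-0.31,-0.19,-43.3,-1],
])

```text
time: 12.8
eef_pos: [0.5828, 0.1087, 0.249]
tcp_rot: [1.0, -0.009, -0.001, 0.001]
contact_force: [0.6, -0.7, -1.1]
opening: 0.27
finger_force: 49.9
```

```bash
python3 -c "
from h import *
go((.6155,.1595,.25,-1.2),(.6155,.1595,.13,-1.2))"
```

```text
t 12.8 at [0.5828 0.1087 0.249 ] yaw -1.1 open 0.27 ff 49.9
  to (0.6155, 0.1595, 0.25, -1.2) shift mm [ 31.8 -51.4  -1.2] turn 0.1
  to (0.6155, 0.1595, 0.13, -1.2) shift mm [ 32.1 -51.5 118.8] turn 0.1
```

send_rows([
  [0.015,-0.025,0,0,-1],
  [0.032,-0.052,0,0,-1],
  [0.032,-0.052,0.02,0,-1],
  [0.032,-0.052,0.06,0,-1],
  [0.032,-0.052,0.1,0,-1],
  [0.032,-0.052,0.119,0,-1],
  [0.032,-0.052,0.119,0,-1],
  [0.032,-0.052,0.119,0,-1],
  [0.032,-0.052,0.119,0,-1],
])

```text
time: 13.7
eef_pos: [0.6172, 0.1585, 0.1338]
tcp_rot: [1.0, -0.01, 0.002, -0.0]
contact_force: [0.2, 0.2, -0.9]
opening: 0.274
finger_force: 50.0
```

```bash
python3 -c "
from h import *
wlook('w6.png');snap('scene','s6.png');go((.6155,.1595,.068,-1.2))
a=cv2.imread('pics/w6.png')[40:320,160:500];b=cv2.imread('pics/s6.png')[120:340,220:487]
cv2.imwrite('pics/m6.png',np.hstack([cv2.resize(a,(450,370)),cv2.resize(b,(350,289))[:]]) if 0 else np.hstack([cv2.resize(a,(425,350)),cv2.resize(b,(375,350))]))"
```

```text
t 13.8 at [0.6173 0.1585 0.1342] yaw -1.2 open 0.273 ff 50.0
  to (0.6155, 0.1595, 0.068, -1.2) shift mm [-2.  -0.9 66.2] turn 0.0
```

View pics/m6.png

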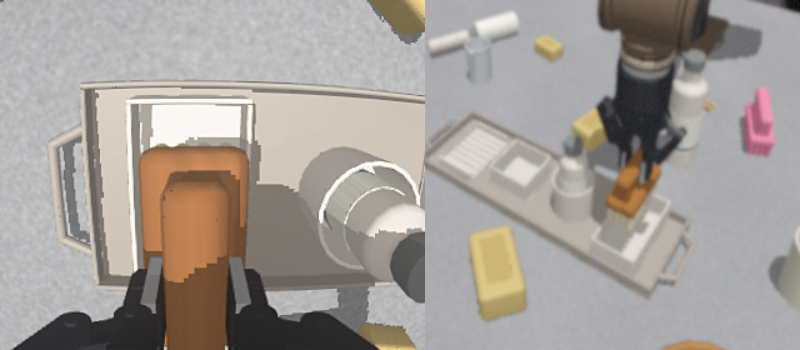

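The brush is aligned above the trough. The trough's far rim runs (127,98) to (254,98) and the block's far edge is at y=150.

```bash
python3 -c "
from h import *
f=lambda x,y,z:wpx('w6.png',160+x/1.25,40+y/1.25,z).round(4)
print('rim far',f(127,99,.044),f(254,99,.044),'left near',f(133,270,.044))
print('block',f(140,160,.113),f(248,160,.113),'far',f(194,147,.113))
"
```

```text
rim far [0.6854 0.1968] [0.6837 0.1231] left near [0.5742 0.201 ]
block [0.664  0.1806] [0.663  0.1358] far [0.6689 0.158 ]
```

send_rows([
  [0,-0.0015,0.01,0,-1],
  [0,-0.0015,0.025,0,-1],
  [0,-0.0015,0.04,0,-1],
  [0,-0.0015,0.052,0,-1],
  [0,-0.0015,0.06,0,-1],
  [0,-0.0015,0.065,0,-1],
  [0,-0.0015,0.067,0,-1],
  [0,-0.0015,0.067,0,-1],
  [0,-0.0015,0.067,0,-1],
])

```text
time: 14.7
eef_pos: [0.6153, 0.1603, 0.0684]
tcp_rot: [1.0, -0.01, -0.002, 0.0]
contact_force: [-12.0, -0.6, 15.0]
opening: 0.266
finger_force: 52.3
```

send_rows([
  [0,0,-0.001,0,-0.3],
  [0,0,-0.001,0,0],
  [0,0,-0.001,0,0.4],
  [0,0,-0.001,0,0.7],
  [0,0,-0.001,0,0.7],
  [0,0,-0.03,0,0.8],
  [0,0,-0.07,0,1],
  [0,0,-0.12,0,1],
  [0,0,-0.16,0,1],
  [0,0,-0.17,0,1],
  [0,0,-0.17,0,1],
])

```text
time: 15.8
eef_pos: [0.6172, 0.1601, 0.2376]
tcp_rot: [1.0, -0.01, 0.003, -0.0]
contact_force: [0.2, 0.8, -0.1]
opening: 1.007
finger_force: 0.0
```

```bash
python3 -c "
from h import *
go((.63,-.1,.24,0),(.42,-.316,.2,0))"
```

```text
t 15.8 at [0.6172 0.1601 0.2376] yaw -1.2 open 1.007 ff 0.0
  to (0.63, -0.1, 0.24, 0) shift mm [ 18.3 259.8  -2.5] turn -1.2
  to (0.42, -0.316, 0.2, 0) shift mm [-187.4  480.1   36.3] turn -1.2
```

send_rows([
  [-0.019,0.048,0,-1,1],
  [-0.037,0.096,0,-1,1],
  [-0.056,0.144,0,-1,1],
  [-0.075,0.192,0,-1,1],
  [-0.094,0.24,0,-1,1],
  [-0.112,0.288,0,-1,1],
  [-0.131,0.336,0,-1,1],
  [-0.15,0.384,0.01,-1,1],
  [-0.169,0.432,0.02,-1,1],
  [-0.187,0.48,0.036,-1,1],
  [-0.187,0.48,0.036,-1,1],
  [-0.187,0.48,0.036,-1,1],
])

```text
time: 17.0
eef_pos: [0.4162, -0.3167, 0.1945]
tcp_rot: [1.0, -0.004, -0.003, -0.003]
contact_force: [0.1, 0.5, 0.6]
opening: 1.001
finger_force: 0.0
```

```bash
python3 -c "
from h import *
wlook('w7.png');snap('top','t7.png');go((.419,-.316,.05,0))
a=cv2.imread('pics/w7.png')[60:340,140:500];b=cv2.imread('pics/t7.png')[130:270,220:420]
cv2.imwrite('pics/m7.png',np.hstack([cv2.resize(a,(400,311)),cv2.resize(b,(444,311),interpolation=cv2.INTER_CUBIC)])[:,:800])"
```

```text
t 17.1 at [ 0.4181 -0.3151  0.1965] yaw -0.3 open 1.0 ff 0.0
  to (0.419, -0.316, 0.05, 0) shift mm [  1.3   1.5 146.5] turn -0.3
```

View pics/m7.png

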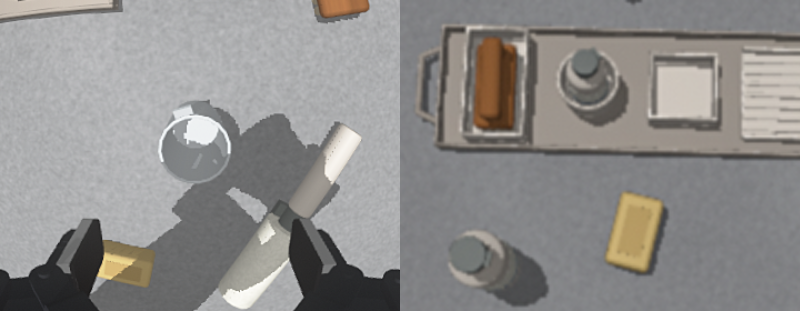

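The bottle and brush stand in their holders. The cup rim is centred at (195,149), with a spout on the far side, so gripping sideways is clear.

```bash
python3 -c "
from h import *
f=lambda x,y,z:wpx('w7.png',140+x*.9,60+y*.9,z).round(4)
a,b=f(159,149,.08),f(231,149,.08);c=(a+b)/2;print(a,b,c,f(195,183,.08),f(300,210,.02),f(290,215,.02),f(285,225,.02))
go((c[0],c[1],.05,0))
"
```

```text
[ 0.4178 -0.2879] [ 0.4174 -0.3428] [ 0.4176  -0.31535] [ 0.3894 -0.3151] [ 0.3302 -0.4241] [ 0.3247 -0.4137] [ 0.3126 -0.4096]
t 17.1 at [ 0.4181 -0.3151  0.1965] yaw -0.3 open 1.0 ff 0.0
  to (np.float64(0.41759999999999997), np.float64(-0.31535), 0.05, 0) shift mm [-1.000e-01  9.000e-01  1.465e+02] turn -0.3
```

send_rows([
  [0,0,0.03,0,1],
  [0,0,0.07,0,1],
  [0,0,0.1,0,1],
  [0,0,0.125,0,1],
  [0,0,0.14,0,1],
  [0,0,0.146,0,1],
  [0,0,0.146,0,1],
  [0,0,0.146,0,1],
])

```text
time: 17.9
eef_pos: [0.4199, -0.3165, 0.0542]
tcp_rot: [1.0, -0.001, 0.001, 0.001]
contact_force: [-0.5, -0.7, 1.5]
opening: 1.005
finger_force: 0.0
```

send_rows([
  [0,0,0,0,0.5],
  [0,0,0,0,0.2],
  [0,0,0,0,0],
  [0,0,0,0,-0.3],
  [0,0,0,0,-0.5],
  [0,0,0,0,-0.5],
  [0,0,0,0,-0.5],
  [0,0,0,0,-0.5],
], squeeze=28)

```text
time: 18.7
eef_pos: [0.4196, -0.3165, 0.0542]
tcp_rot: [1.0, -0.002, 0.001, 0.0]
contact_force: [-0.2, 2.1, 6.1]
opening: 0.629
finger_force: 29.3
```

```bash
python3 -c "
from h import *
go((.613,-.0625,.2,-1.2))"
```

```text
t 18.7 at [ 0.4196 -0.3165  0.0542] yaw -0.2 open 0.629 ff 29.3
  to (0.613, -0.0625, 0.2, -1.2) shift mm [ 192.7 -254.6 -145.8] turn 1.0
```

send_rows([
  [0,0,-0.02,0,-0.5],
  [0,0,-0.06,0,-0.5],
  [0,0,-0.1,0,-0.5],
  [0,0,-0.12,0,-0.5],
  [0.025,-0.033,-0.12,0,-0.5],
  [0.05,-0.066,-0.12,0,-0.5],
  [0.08,-0.106,-0.12,0,-0.5],
  [0.11,-0.146,-0.12,0,-0.5],
  [0.14,-0.186,-0.12,0.5,-0.5],
  [0.17,-0.226,-0.12,1,-0.5],
  [0.187,-0.247,-0.12,1,-0.5],
  [0.193,-0.255,-0.12,1,-0.5],
])

```text
time: 19.9
eef_pos: [0.6138, -0.0592, 0.1724]
tcp_rot: [1.0, -0.009, -0.0, -0.0]
contact_force: [-1.2, -0.1, -0.3]
opening: 0.629
finger_force: 29.9
```

send_rows([
  [0,0,0.03,0,-0.5],
  [0,0,0.06,0,-0.5],
  [0,0,0.06,0,-0.5],
  [0,0,0.06,0,-0.5],
])

```text
time: 20.3
eef_pos: [0.6121, -0.0623, 0.1124]
tcp_rot: [1.0, -0.011, -0.001, -0.0]
contact_force: [0.9, 0.3, -0.2]
opening: 0.632
finger_force: 29.9
```

```bash
python3 -c "
from h import *
wlook('w8.png');go((.613,-.0625,.0612,-1.2))
a=cv2.imread('pics/w8.png')[60:340,140:500]
cv2.imwrite('pics/c8.png',cv2.resize(a,(720,560)))"
```

```text
t 20.35 at [ 0.6132 -0.0625  0.114 ] yaw -1.2 open 0.629 ff 29.9
  to (0.613, -0.0625, 0.0612, -1.2) shift mm [-0.2 -0.  52.8] turn -0.0
```

View pics/c8.png

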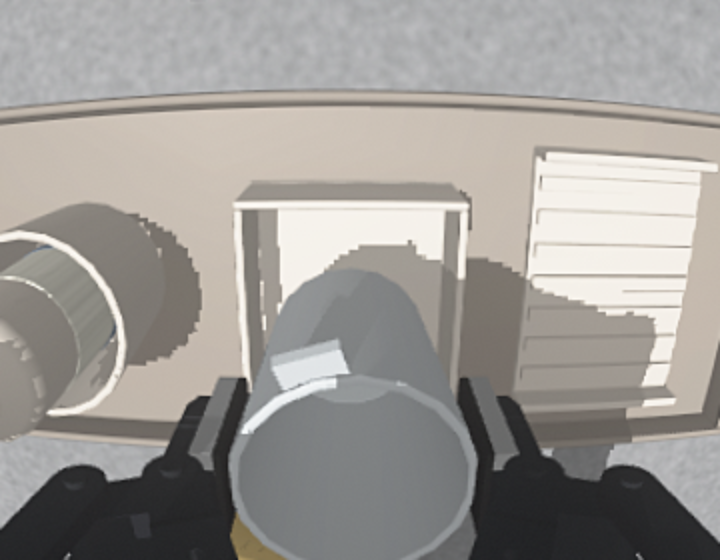

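```bash
python3 -c "
from h import *
f=lambda x,y,z:wpx('w8.png',140+x/2,60+y/2,z).round(4)
print(f(235,205,.044),f(468,205,.044),'foot far',f(352,270,.06))
print('dish',f(540,152,.022),f(716,166,.022),f(515,410,.022),f(676,400,.022))
"
```

```text
[ 0.6521 -0.0233] [ 0.6504 -0.1021] foot far [ 0.6333 -0.0625]
dish [ 0.6659 -0.1336] [ 0.663  -0.2129] [ 0.5559 -0.1311] [ 0.5545 -0.2111]
```

send_rows([
  [0.002,0,0.01,0,-0.5],
  [0.002,0,0.025,0,-0.5],
  [0.002,0,0.037,0,-0.5],
  [0.002,0,0.045,0,-0.5],
  [0.002,0,0.05,0,-0.5],
  [0.002,0,0.0525,0,-0.5],
  [0.002,0,0.0525,0,-0.5],
  [0.002,0,0.0525,0,-0.5],
])

```text
time: 21.15
eef_pos: [0.6156, -0.0615, 0.0613]
tcp_rot: [1.0, -0.011, 0.001, -0.0]
contact_force: [0.1, 1.7, 4.1]
opening: 0.632
finger_force: 30.4
```

send_rows([
  [0,0,0,0,0.4],
  [0,0,0,0,0.6],
  [0,0,0,0,0.8],
  [0,0,0,0,0.8],
  [0,0,-0.03,0,0.9],
  [0,0,-0.07,0,1],
  [0,0,-0.12,0,1],
  [0,0,-0.16,0,1],
  [0,0,-0.16,0,1],
  [0,0,-0.16,0,1],
])

```text
time: 22.15
eef_pos: [0.6154, -0.0619, 0.222]
tcp_rot: [1.0, -0.01, 0.002, 0.0]
contact_force: [-0.0, -0.1, -0.7]
opening: 1.001
finger_force: 0.0
```

```bash
python3 -c "
from h import *
go((.435,-.006,.2,-13))"
```

```text
t 22.15 at [ 0.6154 -0.0619  0.222 ] yaw -1.2 open 1.001 ff 0.0
  to (0.435, -0.006, 0.2, -13) shift mm [-181.6  -52.1   21.4] turn 11.8
```

send_rows([
  [-0.04,-0.012,0,4,1],
  [-0.08,-0.024,0,8,1],
  [-0.12,-0.036,0.01,11.8,1],
  [-0.155,-0.045,0.021,11.8,1],
  [-0.182,-0.052,0.021,11.8,1],
  [-0.182,-0.052,0.021,11.8,1],
  [-0.182,-0.052,0.021,11.8,1],
  [-0.182,-0.052,0.021,11.8,1],
])

```text
time: 22.95
eef_pos: [0.4346, -0.0062, 0.199]
tcp_rot: [0.994, -0.113, -0.0, -0.0]
contact_force: [-0.6, 0.7, -0.6]
opening: 1.0
finger_force: 0.0
```

```bash
python3 -c "
from h import *
wlook('w9.png');go((.4411,-.0059,.018,-13))
a=cv2.imread('pics/w9.png')[60:340,140:500]
cv2.imwrite('pics/c9.png',cv2.resize(a,(720,560)))"
```

```text
t 23.0 at [ 0.4348 -0.0063  0.1993] yaw -13.0 open 1.001 ff 0.0
  to (0.4411, -0.0059, 0.018, -13) shift mm [  6.1  -1.8 181.3] turn -0.0
```

View pics/c9.png

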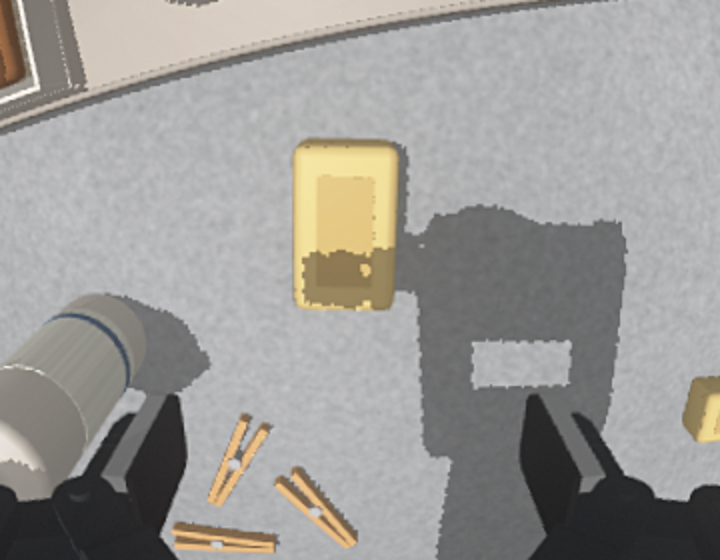

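```bash
python3 -c "
from h import *
f=lambda x,y,z:wpx('w9.png',140+x/2,60+y/2,z)
l,r,a,b=f(294,225,.034),f(398,225,.034),f(347,140,.032),f(345,309,.034);c=np.array([0,0.])
print(l,r,np.linalg.norm(l-r),a,b,np.linalg.norm(a-b),(l+r)/2,(a+b)/2)
c=(a+b)/2
go((c[0],c[1],.018,-13.7))
"
```

```text
[0.44926617 0.02027129] [ 0.43752314 -0.03026616] 0.05188383415210065 [ 0.48435678 -0.01508076] [0.39974767 0.00576857] 0.08714009756080397 [ 0.44339465 -0.00499744] [ 0.44205222 -0.00465609]
t 23.0 at [ 0.4348 -0.0063  0.1993] yaw -13.0 open 1.001 ff 0.0
  to (np.float64(0.4420522231728289), np.float64(-0.004656094438134677), 0.018, -13.7) shift mm [  6.8  -3.2 181.3] turn 0.7
```

It measures 52 x 87 mm, so this is the middle-sized soap.

send_rows([
  [0.006,-0.003,0.04,0.7,1],
  [0.006,-0.003,0.08,0.7,1],
  [0.006,-0.003,0.12,0.7,1],
  [0.006,-0.003,0.15,0.7,1],
  [0.006,-0.003,0.17,0.7,1],
  [0.006,-0.003,0.178,0.7,1],
  [0.006,-0.003,0.181,0.7,1],
  [0.006,-0.003,0.181,0.7,1],
  [0.006,-0.003,0.181,0.7,1],
])

```text
time: 23.9
eef_pos: [0.4418, -0.0047, 0.0196]
tcp_rot: [0.993, -0.119, 0.001, 0.0]
contact_force: [0.7, -0.2, 0.3]
opening: 1.002
finger_force: 0.0
```

send_rows([
  [0,0,0,0,0.5],
  [0,0,0,0,0.2],
  [0,0,0,0,0],
  [0,0,0,0,-0.3],
  [0,0,0,0,-0.5],
  [0,0,0,0,-0.5],
  [0,0,0,0,-0.5],
  [0,0,0,0,-0.5],
], squeeze=50)

```text
time: 24.7
eef_pos: [0.4414, -0.0044, 0.0194]
tcp_rot: [0.993, -0.119, 0.001, -0.0]
contact_force: [-1.1, 0.1, 5.4]
opening: 0.601
finger_force: 54.2
```

```bash
python3 -c "
from h import *
go((.6095,-.1725,.13,-1.2))"
```

```text
t 24.7 at [ 0.4414 -0.0044  0.0194] yaw -13.7 open 0.601 ff 54.2
  to (0.6095, -0.1725, 0.13, -1.2) shift mm [ 203.3  123.4 -110.3] turn -12.5
```

send_rows([
  [0,0,-0.02,0,-0.5],
  [0,0,-0.06,0,-0.5],
  [0,0,-0.1,0,-0.5],
  [0,0,-0.14,0,-0.5],
  [0.025,0.015,-0.14,-2,-0.5],
  [0.06,0.036,-0.14,-5,-0.5],
  [0.095,0.057,-0.14,-8,-0.5],
  [0.13,0.079,-0.14,-11,-0.5],
  [0.165,0.1,-0.14,-12.5,-0.5],
  [0.19,0.115,-0.14,-12.5,-0.5],
  [0.203,0.123,-0.14,-12.5,-0.5],
  [0.203,0.123,-0.11,-12.5,-0.5],
])

```text
time: 25.9
eef_pos: [0.6126, -0.1752, 0.1321]
tcp_rot: [1.0, -0.011, 0.005, 0.002]
contact_force: [1.3, -0.4, -1.6]
opening: 0.602
finger_force: 53.5
```

send_rows([
  [0,0,0.03,0,-0.5],
  [0,0,0.055,0,-0.5],
  [0,0,0.055,0,-0.5],
  [0,0,0.055,0,-0.5],
])

```text
time: 26.3
eef_pos: [0.6078, -0.1716, 0.0724]
tcp_rot: [1.0, -0.01, -0.001, -0.0]
contact_force: [0.6, 0.3, -2.4]
opening: 0.6
finger_force: 53.2
```

```bash
python3 -c "
from h import *
wlook('w10.png');go((.6095,-.1725,.0315,-1.2))
a=cv2.imread('pics/w10.png')[60:340,140:500]
cv2.imwrite('pics/c10.png',cv2.resize(a,(720,560)))"
```

```text
t 26.35 at [ 0.609  -0.1721  0.0742] yaw -1.2 open 0.601 ff 53.2
  to (0.6095, -0.1725, 0.0315, -1.2) shift mm [ 0.4  0.4 42.7] turn 0.0
```

View pics/c10.png

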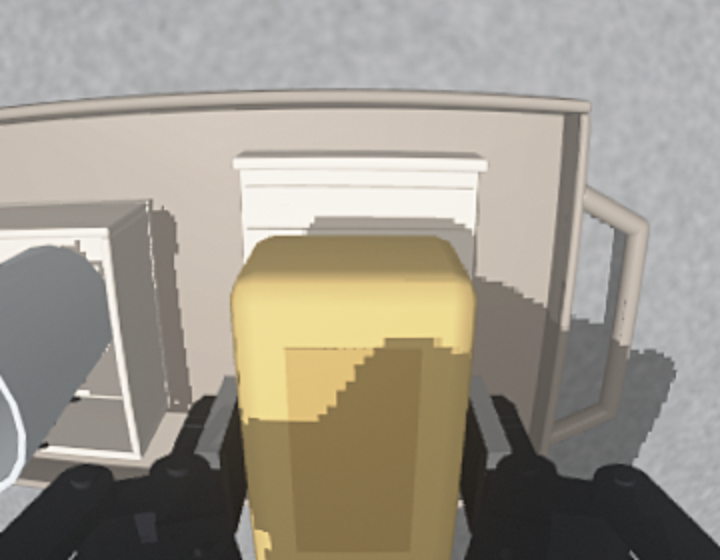

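```bash
python3 -c "
from h import *
f=lambda x,y,z:wpx('w10.png',140+x/2,60+y/2,z).round(4)
print('dish far outer top',f(235,156,.022),f(487,160,.022))
print('soap bottom far',f(354,237,.058),f(354,260,.075),'sides',f(233,300,.085),f(473,300,.085))
s,R,p=st();print(p)
"
```

```text
dish far outer top [ 0.6668 -0.1371] [ 0.6641 -0.2136]
soap bottom far [ 0.6501 -0.1727] [ 0.6494 -0.1727] sides [ 0.6442 -0.1467] [ 0.6431 -0.1979]
[ 0.6090292  -0.17208875  0.07415178]
```

send_rows([
  [0.002,0.0015,0.01,0,-0.5],
  [0.002,0.0015,0.02,0,-0.5],
  [0.002,0.0015,0.03,0,-0.5],
  [0.002,0.0015,0.037,0,-0.5],
  [0.002,0.0015,0.041,0,-0.5],
  [0.002,0.0015,0.043,0,-0.5],
  [0.002,0.0015,0.043,0,-0.5],
  [0.002,0.0015,0.043,0,-0.5],
])

```text
time: 27.15
eef_pos: [0.6106, -0.1735, 0.0315]
tcp_rot: [1.0, -0.01, -0.0, -0.0]
contact_force: [-4.3, 2.7, 5.8]
opening: 0.598
finger_force: 54.3
```

send_rows([
  [0,0,0,0,0.4],
  [0,0,0,0,0.5],
  [0,0,0,0,0.6],
  [0,0,0,0,0.6],
  [0,0,-0.03,0,0.6],
  [0,0,-0.07,0,0.8],
  [0,0,-0.12,0,1],
  [0,0,-0.17,0,1],
  [-0.05,0.05,-0.19,0,1],
  [-0.1,0.1,-0.2,0,1],
  [-0.14,0.14,-0.2,0,1],
  [-0.14,0.14,-0.2,0,1],
])

```text
time: 28.35
eef_pos: [0.4671, -0.3108, 0.231]
tcp_rot: [1.0, -0.01, 0.001, 0.001]
contact_force: [0.1, -1.3, -0.1]
opening: 0.999
finger_force: 0.0
```

```bash
python3 -c "
from h import *
snap('top','t11.png');snap('scene','s11.png')
a=cv2.imread('pics/t11.png')[120:320,170:480];b=cv2.imread('pics/s11.png')[120:320,190:460]
cv2.imwrite('pics/m11.png',np.vstack([cv2.resize(a,(450,290),interpolation=2),cv2.resize(b,(450,310))]))
print(ctrl.get_state()['time'])"
```

```text
28.45
```

View pics/m11.png

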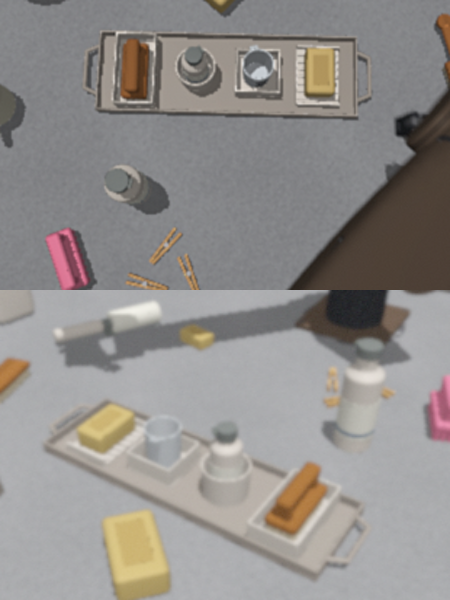

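All four items are in their holders; the soap is at (321,72) in the top crop. A quick check of the soap's centring, then I'll hand in.

```bash
python3 -c "
from h import *
im=cv2.imread('pics/t11.png');h=cv2.cvtColor(im,40)
m=((h[...,1]>80)&(h[...,0]>18)&(h[...,0]<30)).astype(np.uint8);m[:140]=0;m[200:]=0;m[:,:370]=0;m[:,415:]=0
x,y,w,hh=cv2.boundingRect(m);print(x,y,w,hh)
a,b=px('top',x,y,.045),px('top',x+w,y+hh,.045);print(a,b,(a+b)/2,a-b)"
```

```text
380 153 21 34
[ 0.65483819 -0.14767545] [ 0.56360528 -0.20001399] [ 0.60922174 -0.17384472] [0.09123291 0.05233854]
```

```bash
python3 -c "
from h import *
print(ctrl.sign_off())"
```

```text
the job is handed in; nothing more can be done
None
```

The kit is back in its tray and the job is handed in at about 28.5 s: short bottle, scrub brush, dosing cup and middle-sized soap are each in their own holder, placed in that order; I left the tall bottle, clothes brush and look-alikes alone.

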